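# Bench consumables back into their no-spill stands

### The arm

A 6-joint arm with a two-finger parallel gripper is mounted at the origin on a cart in front of the work surface, level with it; the furniture and walls round the work are solid. World frame = base frame: x ahead of the robot, y to its left, z up, the work surface at z = 0. Lengths are in mm, angles in rad, forces in N, time in s.
With the tool pointing down it reaches from about 300 to 775 mm from the base axis. Payload 14.6 kg.
Tool frame: the origin (TCP) lies midway between the tips of the shut fingers; the grasp point (between the pads) lies 19 mm behind it; z points along the fingers, y is the line along which they close (so a half turn about z gives the same grasp; the last joint's range is limited). The gripper opens to 94 mm and grips with 3 to 60 N. Pads are 16 mm wide; open, the fingers measure 119 mm over their backs; the gripper's body (75 mm by 177 mm) begins 78 mm behind the grasp point.
Start: joints at [-0.067, 0.3, 1.521, -0, 1.321, -0.067], TCP at [549.99, -0.002, 205.446] pointing down, gripper open.
Joint ranges: [-3.03, 3.03], [-0.79, 2.21], [0.23, 2.52], [-1.04, 4.18], [0, 3.07], [-2.55, 2.55]. Speed limits (rad/s): [2.22, 2.22, 2.57, 3.14, 3.14, 3.14].

### API

Orientations are given as [roll, pitch, yaw] about the fixed x, y, z axes, in that order (R = Rz(yaw) Ry(pitch) Rx(roll)).
In Python, from cell import manip gives the robot as it stands.
- The arm moves only by the shell command python3 -m creep 'ROWS' [OPENING] [FORCE]. ROWS is text: rows parted by semicolons, each of 6 numbers parted by spaces: the shift along the tool's x, y, z normalised to -1 to 1, where 1 is 4 cm, then the turn, a rotation vector about the tool's x, y, z normalised to -1 to 1, where 1 is pi rad. In form: dx dy dz ax ay az; .... A call has 1 to 20 rows; each row shifts and turns the commanded pose from where the row before left it, along the tool's axes as they then stand; what a row does not reach is not made up. A row lasts 1/8 s, in which the tool goes at most 62.5 mm and 10.7 degrees, less where a joint would pass 70% of its speed; a pose out of reach is approached as far as the arm can. A call with a number of a shift or a turn outside -1 to 1 is refused whole. A call with a gripper value outside its range is refused whole. OPENING is the closure, from 0 (fully open) to 1 (shut), set as the call begins (- or left out, the last holds). The fingers move at their own pace and stop on an object; FORCE is the grip in N (left out, the last holds). Time passes only in rows, so rows that do not move let the fingers close. It gives the time, the measured TCP pose, the force, the opening and the grip force at its end, in the units of the state.
- manip.read_state(): the state, without advancing time (a new reading comes with each control period).
- manip.camera(name): name is "scene" or "side" or "wrist"; returns a dict with "color" (384x512x3 uint8, red, green, blue), "range_z" (384x512 float32, mm along the optical axis (not along the pixel's ray), 0 where there is no reading), "camera_matrix" (3x3 intrinsics, pixels), "T" (4x4, takes a point from camera to world coordinates). Camera axes: x right, y down, z forward; pixel columns grow to the right and rows downward; lengths in mm; the calibration is good to about 2 mm. The wrist camera is an equidistant fisheye: a pixel r from the principal point sees the ray r / f radians off the axis. A picture is of the moment at which its call begins.
- manip.sign_off(): hands the job in; it is judged then, once.
The state is a dict: "clock": time; "joints": joint angles; "qd": joint speeds; "effort": joint torques, N m; "eef_pos": TCP position; "eef_rot": TCP orientation; "wrist_force": force on the tool from outside, world axes, zero at the start; "moment": the same for the moment, N m; "finger_gap": finger opening in mm; "finger_force": force on a finger pad.
Only numpy, scipy, OpenCV 4.12 (cv2) and the standard library are available. Lean on these libraries where they do the work, as an engineer would, in place of code of your own. Each camera call takes 0.05 s, during which the arm holds its last target. There are 200 camera calls.

### The job

Put the four bench consumables back into their own no-spill stands: the amber oil bottle, which someone has parked in the tin's stand, into the tall one with the orange ring, the red tin into the wide one with the red ring, the blue-lidded jar into the low one with the blue ring, and the flat glue bottle into the block with the rectangular pocket and the white ring. Each must stand upright on the bottom of its own well, let go and still. Tip nothing over on the way, and leave the white dropper bottle and the black film can where they are.

Things in the scene. Friction and masses are not known exactly. Their poses are not given: they have to be found in the camera images.
- oil_bottle_amber: Amber-brown round bottle with a black cap: 26 mm in diameter up to 66 mm, cap 24 mm in diameter to 80 mm, about 70 g. Origin at the centre of its underside, z up. At the start it stands upright, off-centre, in the wrong stand: the wide well of stand_tin. (A similar small bottle far back by the wooden box belongs to the room and is not meant.)
- red_tin: Round red tin with a black screw lid, 48 mm in diameter, 48 mm tall (51 mm with the small knob), about 110 g; body radius 23.5 mm up to 34 mm, lid radius 24.2 mm above that. Origin at the centre of its underside, z up. Stands on the mat at the start.
- blue_jar: Small glass jar with a dark blue lid, 32 mm in diameter up to 31 mm, lid 29 mm in diameter up to 36 mm, 36 mm tall, about 60 g. Origin at the centre of its underside, z up. Stands on the mat at the start.
- glue: Flat white glue bottle with a blue cap: body 21 mm thick along its own x, 32 mm wide along its own y, 44 mm high; above it a neck 16 mm in diameter and the cap, 14 mm in diameter, to 75 mm. About 50 g. Origin at the centre of its underside, z up; its yaw at the start varies. Grasp across the flat sides (along its x). Stands on the mat at the start.
- stand_tin: Fixed low turned stand of brown wood, 82 mm in diameter, 19 mm high, red ring on the rim. Round well 54 mm in diameter, its floor 5 mm above the origin (14 mm deep), countersunk 5 mm at the mouth. Origin at the centre of its underside, z up. For red_tin.
- stand_jar: Fixed low turned stand of brown wood, 68 mm in diameter, 15 mm high, blue ring on the rim. Round well 38 mm in diameter, its floor 5 mm above the origin (10 mm deep), countersunk 5 mm at the mouth. Origin at the centre of its underside, z up. For blue_jar.
- stand_oil: Fixed tall turned stand of brown wood, foot 72 mm in diameter, collar 56 mm in diameter, 34 mm high, orange ring on the rim. Round well 32 mm in diameter, its floor 6 mm above the origin (28 mm deep), countersunk 5 mm at the mouth. Origin at the centre of its underside, z up. For oil_bottle_amber.
- stand_glue: Fixed block of brown wood, 56 mm along its own x, 66 mm along its own y, 24 mm high, white ring round the mouth. Rectangular pocket 28 mm along x by 38 mm along y, its floor 6 mm above the origin (18 mm deep), countersunk 5 mm at the mouth. Origin at the centre of its underside, z up; its yaw varies. For glue, with the bottle's x along the block's x, either way round.
- dropper: Bystander: milky white round dropper bottle with a thin nozzle, no cap, 25 mm in diameter to 56 mm, nozzle to 78 mm, about 50 g; stands on the mat among the things. It has no stand here and must stay where it is. Origin at the centre of its underside.
- black_can: Bystander: open black film can, 32 mm in diameter, 49 mm tall, about 30 g, standing behind the stands; must stay where it is. Origin at the centre of its underside.
Mind the look-alikes: they are no part of the job. What is shaped like the stand_tin but purple is not meant.

How it is judged (in metres and radians):
At the end, for the whole second after the job is handed in: Each container stands in its own stand: its origin within 8 mm of the stand's axis, its underside within 5 mm of the well's floor, within 0.12 rad of upright, at rest (slower than 20 mm/s); the dropper bottle and the black can upright and within 25 mm of where they stood (horizontal distance between oil_bottle_amber and stand_oil below 0.008 m and z of oil_bottle_amber in the frame of stand_oil between 0.001 and 0.011 m and angle between each of oil_bottle_amber, red_tin, blue_jar, glue, dropper, black_can's own z axis and vertical below 0.12 rad and linear speed of each of oil_bottle_amber, red_tin, blue_jar, glue, dropper, black_can below 0.02 m/s and horizontal distance between red_tin and stand_tin below 0.008 m and z of red_tin in the frame of stand_tin between 0 and 0.01 m and horizontal distance between blue_jar and stand_jar below 0.008 m and z of blue_jar in the frame of stand_jar between 0 and 0.01 m and horizontal distance between glue and stand_glue below 0.008 m and z of glue in the frame of stand_glue between 0.001 and 0.011 m and distance of each of dropper, black_can from where it was at the start of the episode below 0.025 m); the robot touches nothing.
It fails at once if one of the four containers is tipped over (more than 0.6 rad from upright) (angle between any of oil_bottle_amber, red_tin, blue_jar, glue's own z axis and vertical above 0.6 rad).
It fails at once if the dropper bottle or the black can is pushed more than 25 mm or knocked over (distance of any of dropper, black_can from where it was at the start of the episode above 0.025 m or angle between any of dropper, black_can's own z axis and vertical above 0.6 rad).
It also fails if it takes over 112 s, if anything falls off the work surface, if the arm or the gripper's body presses on something with over 40 N, if the wrist force passes 120 N, or if a joint passes its speed limit or range.

## Working session

There is one attempt and no reset: what is moved stays moved. The work goes in short steps, Python scripts to look and compute and a shell command to move; the robot and the scene stay as the last step left them, time stands still between calls to the robot, and variables do not carry over. Pictures are saved under pics/ and viewed, at most 14 in all, crops included, and the job is handed in when it is done.

```bash
mkdir -p pics; ls; cat > h.py <<'E'
import numpy as np, cv2
from cell import manip
def pts(c):
    K=c["camera_matrix"];T=c["T"];z=c["range_z"];v,u=np.mgrid[:z.shape[0],:z.shape[1]]
    P=np.stack([(u-K[0,2])/K[0,0]*z,(v-K[1,2])/K[1,1]*z,z],-1)@T[:3,:3].T+T[:3,3]
    P[z<=0]=np.nan
    return P
E
python3 - <<'E'
from h import *
for n in("scene","side"):
    c=manip.camera(n);np.savez("pics/%s0.npz"%n,**c)
    cv2.imwrite("pics/%s0.png"%n,cv2.resize(c["color"][...,::-1],(768,576),interpolation=cv2.INTER_CUBIC))
    print(n,c["T"].round(2),c["camera_matrix"])
print(manip.read_state())
E
```

```text
pics
scene [[ 4.4000e-01 -6.7000e-01  6.0000e-01  3.6260e+01]
 [-9.0000e-01 -3.2000e-01  3.0000e-01 -3.1132e+02]
 [-1.0000e-02 -6.7000e-01 -7.4000e-01  7.0096e+02]
 [ 0.0000e+00  0.0000e+00  0.0000e+00  1.0000e+00]] [[355.91222309   0.         248.65841522]
 [  0.         355.91222309 187.40663058]
 [  0.           0.           1.        ]]
side [[ 8.5000e-01 -3.7000e-01  3.8000e-01  1.2332e+02]
 [-5.3000e-01 -5.8000e-01  6.2000e-01 -7.5335e+02]
 [-1.0000e-02 -7.3000e-01 -6.9000e-01  7.8730e+02]
 [ 0.0000e+00  0.0000e+00  0.0000e+00  1.0000e+00]] [[434.54728032   0.         253.08107804]
 [  0.         434.54728032 194.25707881]
 [  0.           0.           1.        ]]
{'clock': 0.1, 'joints': array([-6.65753808e-02,  3.00419212e-01,  1.52151997e+00,  4.50009370e-05,
        1.32069855e+00, -6.65987570e-02]), 'qd': array([-0.00113798, -0.00021861, -0.00184215, -0.00149658,  0.00047459,
       -0.0002924 ]), 'effort': array([ 1.84928511e-03, -5.32644153e+01, -3.53284299e+01,  7.10431044e-02,
        2.34944851e-02, -7.30603051e-05]), 'eef_pos': array([5.49764547e+02, 3.81317777e-02, 2.04940643e+02]), 'eef_rot': array([-3.14055280e+00, -1.13041878e-04,  1.57080848e+00]), 'wrist_force': array([ 0.01372157,  0.61368448, -0.36476359]), 'moment': array([0.02478605, 0.01234338, 0.00749002]), 'finger_force': 0.0, 'finger_gap': 93.65107642269233}
```

View pics/scene0.png

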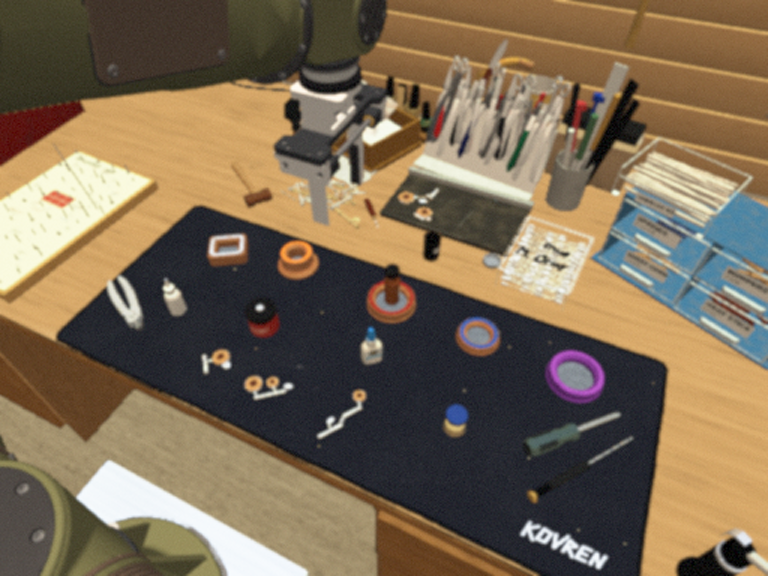

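View pics/side0.png

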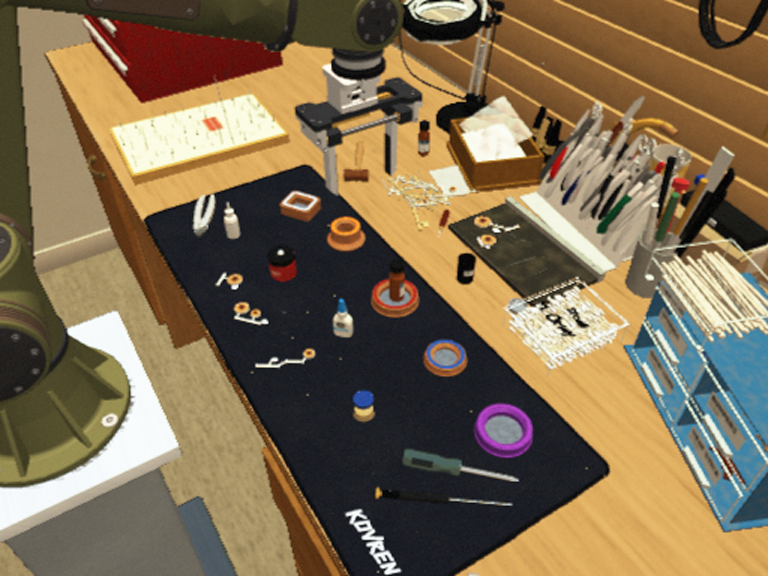

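The scene picture (768-px scale) shows, left to right: the glue block (227,248), the oil stand (297,257), and the tin stand (391,299) with the amber bottle in it (391,285). Further right are the jar stand (479,335) and the purple decoy (575,375). The containers are the tin at (263,317), the glue at (371,347) and the jar at (456,420). The bystanders are the dropper at (173,298) and the black can at (431,246). There are two similar amber bottles: one in the red-ringed stand, and one by the wooden box at side (424,138). The first fits, because it stands in the tin's stand.

```bash
cat > m.py <<'E'
from h import *
def circ(p):
    A=np.c_[2*p,np.ones(len(p))];s=np.linalg.lstsq(A,(p**2).sum(1),rcond=None)[0]
    return s[:2],np.sqrt(s[2]+s[:2]@s[:2])
def rcirc(p):
    k=np.ones(len(p),bool)
    for _ in range(6):
        c,r=circ(p[k]);d=abs(np.hypot(*(p-c).T)-r);k=d<max(1.5,2*np.median(d[k]))
    return c.round(1),round(r,1),k.sum()
E
python3 - <<'E'
from m import *
import scipy.ndimage as nd
PP=[];CC=[]
for n in("scene","side"):
    c=dict(np.load("pics/%s0.npz"%n));P=pts(c);PP.append(P.reshape(-1,3));CC.append(cv2.cvtColor(c["color"],cv2.COLOR_RGB2HSV).reshape(-1,3))
    ok=np.nan_to_num(P[...,2],nan=-99); x,y=P[...,0],P[...,1]
    m=(ok>6)&(ok<90)&(x>250)&(x<640)&(y>-420)&(y<330)
    L,k=nd.label(m)
    print(n, "mat z", np.nanmedian(P[(x>350)&(x<400)&(y>-100)&(y<100)][:,2]))
    for i in range(1,k+1):
        q=P[L==i]
        if len(q)<40: continue
        v,u=np.argwhere(L==i).mean(0)*1.5
        top=q[:,2].max();t=q[q[:,2]>top-4]
        print((int(u),int(v)),len(q),"ctr",q.mean(0).round(0),"ext",np.ptp(q,0).round(0),"top",top.round(1),t.mean(0).round(1))
H=(180,)
def ring(name,cx,hlo,hhi,zlo,zhi,smin=100):
    for P,C in zip(PP,CC):
        m=(C[:,0]>=hlo)&(C[:,0]<=hhi)&(C[:,1]>smin)&(P[:,2]>zlo)&(P[:,2]<zhi)&(np.hypot(P[:,0]-cx[0],P[:,1]-cx[1])<50)
        if m.sum()>8: print(name,rcirc(P[m][:,:2]),P[m][:,2].mean().round(1))
E
```

```text
scene mat z 0.817873182425501
(227, 248) 460 ctr [541. 241.  18.] ext [76. 78. 21.] top 27.5 [542.  241.7  24.9]
(296, 259) 467 ctr [569. 109.  22.] ext [66. 65. 32.] top 37.9 [573.1 112.1  35. ]
(390, 295) 688 ctr [557. -80.  30.] ext [78. 78. 82.] top 87.5 [565.8 -76.2  85.2]
(172, 298) 194 ctr [394. 236.  38.] ext [22. 23. 73.] top 78.7 [397.6 240.   77.8]
(131, 311) 186 ctr [356. 301.  11.] ext [53. 60. 10.] top 15.9 [352.  300.9  13.1]
(261, 315) 457 ctr [426.  85.  38.] ext [49. 48. 46.] top 52.3 [430.8  89.9  49.2]
(477, 334) 433 ctr [ 556. -232.   12.] ext [64. 64. 13.] top 18.6 [ 556.1 -232.    15.8]
(370, 347) 218 ctr [446. -98.  37.] ext [27. 29. 70.] top 76.8 [450.8 -95.7  74.7]
(219, 356) 57 ctr [349. 117.   8.] ext [22. 20.  4.] top 10.4 [349.1 116.6   7.9]
(574, 375) 667 ctr [ 545. -385.   15.] ext [79. 74. 16.] top 22.3 [ 546.4 -384.1   19.7]
(253, 382) 54 ctr [332.  42.   8.] ext [18. 24.  4.] top 9.9 [332.5  41.8   7.6]
(454, 419) 251 ctr [ 394. -252.   28.] ext [32. 30. 34.] top 40.1 [ 397.1 -251.    37.1]
(551, 438) 484 ctr [ 427. -378.   21.] ext [83. 75. 22.] to
[... 477 characters left out ...]
.9]
(282, 261) 363 ctr [428.  79.  36.] ext [47. 51. 46.] top 51.7 [429.   87.4  48.8]
(395, 290) 642 ctr [560. -86.  31.] ext [76. 77. 81.] top 87.3 [567.  -79.8  84.9]
(342, 320) 216 ctr [ 449. -103.   35.] ext [30. 26. 70.] top 76.2 [451.4 -98.2  75. ]
(445, 356) 395 ctr [ 557. -236.   12.] ext [61. 64. 13.] top 18.6 [ 556.2 -235.1   15.8]
(363, 404) 227 ctr [ 396. -257.   26.] ext [30. 30. 33.] top 39.3 [ 397.5 -254.3   36.7]
(501, 425) 583 ctr [ 547. -384.   16.] ext [78. 71. 16.] top 22.3 [ 546.4 -385.1   19.6]
(433, 462) 486 ctr [ 428. -384.   21.] ext [79. 68. 23.] top 29.6 [ 414.9 -367.7   27. ]
(404, 494) 195 ctr [ 373. -398.   10.] ext [71. 47.  9.] top 14.7 [ 366.1 -392.7   12. ]
```

```bash
python3 - <<'E'
from m import *
R={"tin":((559,-84),19,41),"jar":((556,-234),15,34),"oil":((570,107),34,28)}
B={"oilb":((566,-78),50,71,13),"tin":((430,86),8,33,23.5),"jar":((397,-253),5,30,16),"drop":((396,236),10,52,12.5),"can":((650,-90),5,47,16)}
V=[pts(dict(np.load("pics/%s0.npz"%n))).reshape(-1,3) for n in("scene","side")]
from scipy.optimize import least_squares
for P in V:
    for n,(c,h,r) in R.items():
        d=np.hypot(P[:,0]-c[0],P[:,1]-c[1]);q=P[(d<50)&(abs(P[:,2]-h-1)<3)&(d>r-14)]
        (cx,cy),w,a=cv2.minAreaRect(q[:,:2].astype(np.float32)); e,_=cv2.minEnclosingCircle(q[:,:2].astype(np.float32))
        print("stand",n,len(q),"mid",((np.percentile(q,1,0)+np.percentile(q,99,0))/2).round(1),"med z",np.median(q[:,2]).round(1),"ext",np.ptp(q,0).round(0))
    for n,(c,a,b,r) in B.items():
        q=P[(np.hypot(P[:,0]-c[0],P[:,1]-c[1])<40)&(P[:,2]>a)&(P[:,2]<b)][:,:2]
        if len(q)<5: print(n,"none");continue
        s=least_squares(lambda x:np.hypot(*(q-x).T)-r,q.mean(0)+(2,1),loss="soft_l1")
        print(n,len(q),s.x.round(1),abs(s.fun).mean().round(2))
    q=P[(np.hypot(P[:,0]-542,P[:,1]-238)<50)&(abs(P[:,2]-25)<3)][:,:2]
    print("block",cv2.minAreaRect(q.astype(np.float32)))
    q=P[(np.hypot(P[:,0]-450,P[:,1]+98)<30)&(P[:,2]>6)&(P[:,2]<42)][:,:2]
    print("glue",cv2.minAreaRect(q.astype(np.float32)))
    q=P[(np.hypot(P[:,0]-450,P[:,1]+98)<30)&(P[:,2]>58)][:,:2]; print("cap",q.mean(0),len(q))
c=manip.camera("wrist");np.savez("pics/w0.npz",**c);cv2.imwrite("pics/w0.png",cv2.resize(c["color"][...,::-1],(768,576)));print(c["T"].round(2),c["camera_matrix"])
E
```

```text
stand tin 191 mid [562.7 -77.8  19.3] med z 18.9 ext [77. 77.  5.]
stand jar 227 mid [ 557.5 -232.    15.7] med z 15.2 ext [63. 62.  6.]
stand oil 133 mid [573.9 112.9  34.7] med z 34.3 ext [54. 54.  6.]
oilb 71 [568.8 -75.3] 1.2
tin 134 [432.2  91.2] 0.69
jar 89 [ 401.9 -250.5] 2.34
drop 139 [398.4 242.8] 1.42
can 61 [702.3 -93.6] 0.72
block ((543.2135009765625, 242.60885620117188), (58.55573272705078, 65.56907653808594), 32.921875)
glue ((448.32855224609375, -96.49005126953125), (19.359806060791016, 28.569520950317383), 30.828187942504883)
cap [449.13118954 -96.16832672] 34
stand tin 162 mid [562.3 -80.5  19.8] med z 18.8 ext [76. 77.  6.]
stand jar 197 mid [ 557.8 -234.6   15.8] med z 15.1 ext [61. 63.  6.]
stand oil 102 mid [574.3 109.9  34.6] med z 33.8 ext [56. 55.  6.]
oilb 65 [568.6 -76.7] 1.06
tin 122 [432.2  89.4] 1.09
jar 92 [ 400.  -249.3] 3.05
drop 113 [398.1 240.7] 1.88
can 40 [702.3 -97.3] 0.87
block ((544.1029052734375, 239.17054748535156), (58.72061538696289, 65.963134765625), 33.40087890625)
glue ((449.1866149902344, -101.58024597167969), (19.77314567565918, 31.49556541442871), 62.228763580322266)
cap [450.90516284 -99.17636427] 31
[[ 1.0000e+00  0.0000e+00  0.0000e+00  5.4987e+02]
 [ 0.0000e+00 -9.6000e-01 -2.8000e-01  8.2150e+01]
 [ 0.0000e+00  2.8000e-01 -9.6000e-01  3.8419e+02]
 [ 0.0000e+00  0.0000e+00  0.0000e+00  1.0000e+00]] [[297.31863964   0.         254.82865184]
 [  0.         297.31863964 191.71320217]
 [  0.           0.           1.        ]]
```

View pics/w0.png

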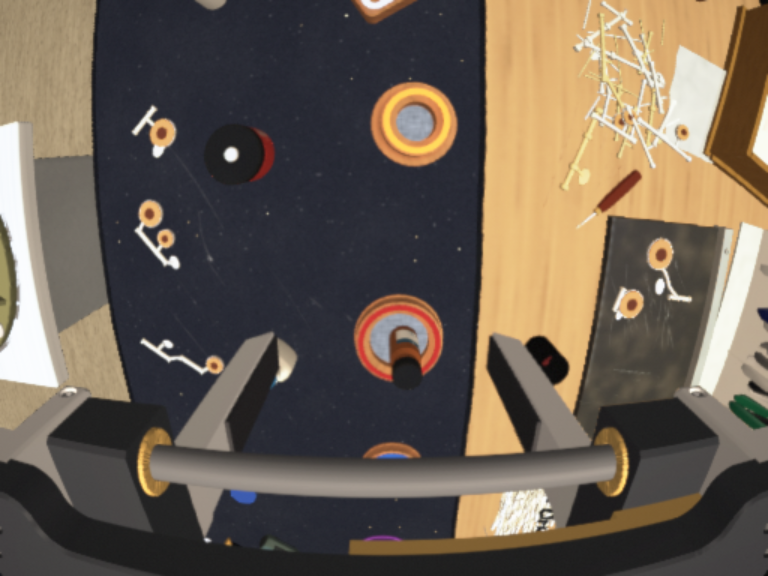

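The wrist view shows the oil stand at (414,122) and the tin stand at (398,337) with the amber bottle in it, cap at (406,370). The tin is at (233,155), and the black can at (547,358) is clear of the stands. This confirms the amber bottle in the red-ringed stand is the one meant.

```bash
cat >> h.py <<'E'
def wpts(c):
    K=c["camera_matrix"];T=c["T"];z=c["range_z"];v,u=np.mgrid[:z.shape[0],:z.shape[1]]
    a=(u-K[0,2])/K[0,0];b=(v-K[1,2])/K[1,1];t=np.hypot(a,b)+1e-9;s=np.tan(np.minimum(t,1.5))/t
    P=np.stack([a*s*z,b*s*z,z],-1)@T[:3,:3].T+T[:3,3];P[z<=0]=np.nan
    return P
def mid(P,c,h,rmin,rmax=50,dz=3):
    P=P.reshape(-1,3);d=np.hypot(P[:,0]-c[0],P[:,1]-c[1]);q=P[(d<rmax)&(abs(P[:,2]-h)<dz)&(d>rmin)]
    return ((np.percentile(q,1,0)+np.percentile(q,99,0))/2).round(1),np.ptp(q,0).round(0),len(q)
E
python3 - <<'E'
from m import *
P=wpts(dict(np.load("pics/w0.npz")))
print("oil",mid(P,(574,111),35,15)); print("tin",mid(P,(562,-79),19.5,28)); print("cap",mid(P,(568,-77),85,0,25,4))
print("redtin",mid(P,(432,90),48,0,40,4))
q=P.reshape(-1,3);print(np.nanmedian(q[(abs(q[:,0]-490)<20)&(abs(q[:,1])<50)],0))
E
```

```text
oil (array([575.7, 113.3,  34. ]), array([56., 55.,  5.]), 943)
tin (array([564.3, -75.9,  18.9]), array([77., 77.,  5.]), 889)
cap (array([568.3, -76.5,  84.1]), array([23., 23.,  6.]), 308)
redtin (array([433.7,  89.9,  47.6]), array([47., 48.,  8.]), 1238)
[494.57805287  22.21836268 321.77454135]
```

```bash
python3 -m creep '-0.5 0.17 0.5 0 0 0; -0.5 0.15 0.5 0 0 0; -0.5 0.15 0.5 0 0 0; -0.41 0 0.5 0 0 0; 0 0 0.5 0 0 0; 0 0 0.5 0 0 0; 0 0 0.5 0 0 0; 0 0 0.4 0 0 0; 0 0 0.25 0 0 0; 0 0 0 0 0 0;0 0 0 0 0 0' 0
python3 -m creep '0 0 0 0 0 0;0 0 0 0 0 0;0 0 0 0 0 0;0 0 0 0 0 0;0 0 0 0 0 0;0 0 0 0 0 0;0 0 0 0 0 0;0 0 0 0 0 0' 0.75 15
```

```text
clock: 1.52
eef_pos: [569.2, -76.5, 40.0]
eef_rot: [3.141, 0.0, 1.571]
wrist_force: [-0.3, -0.2, -0.8]
finger_gap: 94.1
finger_force: 0.0
clock: 2.52
eef_pos: [568.7, -76.4, 39.4]
eef_rot: [-3.141, -0.0, 1.571]
wrist_force: [-0.9, 0.4, 0.4]
finger_gap: 25.8
finger_force: 15.0
```

```bash
python3 -m creep '0 0 -0.25 0 0 0;0 0 -0.5 0 0 0;0 0 -0.5 0 0 0;0.3 0.15 -0.25 0 0 0;0.6 0 0 0 0 0;0.6 0 0 0 0 0;0.6 0 0 0 0 0;0.6 0 0 0 0 0;0.6 0 0 0 0 0;0.6 0 0 0 0 0;0.5 0 0 0 0 0;0.3 0 0 0 0 0;0 0 0 0 0 0;0 0 0 0 0 0;0 0 0 0 0 0' 0.85 15
python3 - <<'E'
from m import *
c=manip.camera("wrist");P=wpts(c);cv2.imwrite("pics/w1.png",c["color"][...,::-1])
print("oil",mid(P,(574,111),35,15)); print("cap",mid(P,(574,112),146,0,15,6))
for n in("scene","side"):
    c=manip.camera(n);Q=pts(c).reshape(-1,3);cv2.imwrite("pics/%s1.png"%n,c["color"][100:260,60:320,::-1])
    for a,b in((72,95),(133,139)):
        q=Q[(np.hypot(Q[:,0]-574,Q[:,1]-112)<15)&(Q[:,2]>a)&(Q[:,2]<b)][:,:2]
        if len(q)>8: print(n,a,circ(q),len(q))
E
```

```text
clock: 4.4
eef_pos: [574.9, 111.0, 99.5]
eef_rot: [-3.142, 0.0, 1.57]
wrist_force: [-0.3, -0.1, -1.3]
finger_gap: 25.8
finger_force: 15.0
oil (array([575.6, 117.1,  33.9]), array([55., 50.,  4.]), 1296)
cap (array([574.6, 111.3, 145.4]), array([28., 24., 12.]), 1554)
scene 72 (array([573.5400892 , 110.62836159]), np.float64(11.946163180108593)) 66
scene 133 (array([571.6170657 , 105.90761196]), np.float64(7.276166895709885)) 9
side 72 (array([574.01377134, 110.23859658]), np.float64(12.524695096678506)) 40
side 133 (array([574.42673627, 105.64124647]), np.float64(8.334106064023658)) 12
```

View pics/side1.png

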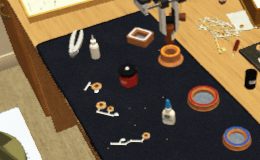

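The side crop shows the bottle held upright right above the orange-ringed stand (around (170,40)). The tin's stand (203,98) is empty. I'll lower it.

```bash
python3 -m creep '0.03 0 0.3 0 0 0;0 0 0.3 0 0 0;0 0 0.2 0 0 0;0 0 0.2 0 0 0;0 0 0.1 0 0 0;0 0 0.1 0 0 0;0 0 0.1 0 0 0;0 0 0.05 0 0 0;0 0 0.05 0 0 0;0 0 0 0 0 0;0 0 0 0 0 0'
```

```text
clock: 5.92
eef_pos: [574.8, 112.8, 43.6]
eef_rot: [3.141, -0.0, 1.571]
wrist_force: [0.1, 0.2, -0.5]
finger_gap: 25.7
finger_force: 15.0
```

```bash
python3 -m creep '0 0 0.03 0 0 0;0 0 0.03 0 0 0;0 0 0.02 0 0 0;0 0 0 0 0 0;0 0 0 0 0 0;0 0 0 0 0 0'
python3 - <<'E'
from m import *
for n in("scene","side"):
    c=manip.camera(n);Q=pts(c).reshape(-1,3)
    q=Q[(np.hypot(Q[:,0]-574,Q[:,1]-112)<18)&(Q[:,2]>72)&(Q[:,2]<100)]
    q=Q[(np.hypot(Q[:,0]-574,Q[:,1]-112)<20)&(Q[:,2]>36)&(Q[:,2]<45)][:,:2]
    if len(q)>8: print(n,circ(q),len(q))
E
```

```text
clock: 6.68
eef_pos: [574.8, 112.8, 40.4]
eef_rot: [3.141, -0.0, 1.571]
wrist_force: [-3.1, -0.6, 5.3]
finger_gap: 25.7
finger_force: 15.0
scene (array([575.82338072, 119.45518391]), np.float64(19.862855808223582)) 16
side (array([574.49017508, 109.16011557]), np.float64(12.231601742333766)) 21
```

```bash
python3 -m creep '0 0 -0.02 0 0 0;0 0 0 0 0 0;0 0 0 0 0 0;0 0 0 0 0 0;0 0 -0.2 0 0 0;0 0 -0.5 0 0 0;0 0 -0.5 0 0 0;0 0 -0.5 0 0 0;0 0 -0.5 0 0 0;0 -0.5 -0.5 0 0 0;0 -0.5 -0.3 0 0 0;0 -0.5 0 0 0 0;-0.2 -0.5 0 0 0 0;-0.2 -0.5 0 0 0 0;0 -0.3 0 0 0 0;0 0 0 0 0 0;0 0 0 0 0 0' 0
python3 - <<'E'
from m import *
c=manip.camera("wrist");np.savez("pics/w2.npz",**c);P=wpts(c);cv2.imwrite("pics/w2.png",c["color"][...,::-1])
print("oilcap",mid(P,(574,112),86,0,30,4),"stand",mid(P,(574,111),35,15)); print("tinlid",mid(P,(432,90),48,0,40,4))
E
```

```text
clock: 8.9
eef_pos: [463.3, 97.0, 161.2]
eef_rot: [3.141, -0.0, 1.571]
wrist_force: [0.5, -0.2, -0.5]
finger_gap: 94.2
finger_force: 0.0
oilcap (array([573.9, 112.5,  85.2]), array([23., 23.,  6.]), 440) stand (array([575.2, 113.3,  34.1]), array([55., 55.,  5.]), 806)
tinlid (array([433.2,  91.2,  47.9]), array([47., 48.,  8.]), 1593)
```

View pics/w2.png

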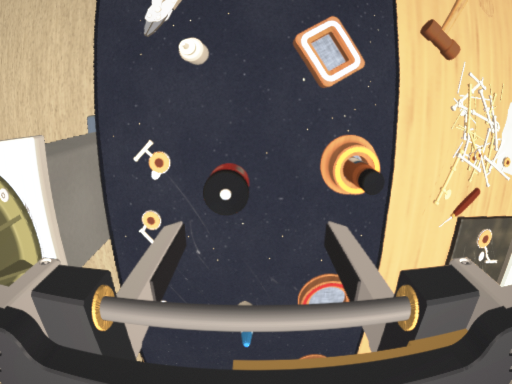

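The wrist view shows the oil bottle standing in its orange stand (355,165), the tin lid at (225,190), and the rectangular pocket block at (330,50), turned. Next is the tin.

```bash
python3 -m creep '-0.15 -0.4 0 0 0 0;0 -0.36 0.3 0 0 0;0 0 0.5 0 0 0;0 0 0.5 0 0 0;0 0 0.5 0 0 0;0 0 0.5 0 0 0;0 0 0.5 0 0 0;0 0 0.35 0 0 0;0 0 0.3 0 0 0;0 0 0 0 0 0;0 0 0 0 0 0'
python3 -m creep '0 0 0 0 0 0;0 0 0 0 0 0;0 0 0 0 0 0;0 0 0 0 0 0;0 0 0 0 0 0;0 0 0 0 0 0' 0.6 18
```

```text
clock: 10.32
eef_pos: [432.7, 90.8, 23.5]
eef_rot: [3.141, -0.0, 1.571]
wrist_force: [-0.4, -0.2, -0.1]
finger_gap: 94.2
finger_force: 0.0
clock: 11.08
eef_pos: [432.4, 90.8, 23.0]
eef_rot: [-3.142, 0.0, 1.571]
wrist_force: [-0.5, 0.4, 0.3]
finger_gap: 47.8
finger_force: 18.0
```

```bash
python3 -m creep '0 0 -0.3 0 0 0;0 0 -0.5 0 0 0;0 0 -0.5 0 0 0;-0.3 0.2 -0.2 0 0 0;-0.5 0.4 0 0 0 0;-0.5 0.4 0 0 0 0;-0.5 0.4 0 0 0 0;-0.5 0.4 0 0 0 0;-0.5 0.4 0 0 0 0;-0.5 0.4 0 0 0 0;-0.5 0.4 0 0 0 0;-0.4 0.28 0 0 0 0;0 0 0 0 0 0;0 0 0 0 0 0;0 0 0 0 0 0' 0.6 18
python3 - <<'E'
from m import *
c=manip.camera("wrist");P=wpts(c);cv2.imwrite("pics/w3.png",c["color"][...,::-1]);print("w lid",mid(P,(563,-77),108,0,30,3),"st",mid(P,(563,-78),19.5,28))
for n in("scene","side"):
    Q=pts(manip.camera(n));print(n,"st",mid(Q,(562.5,-79),20,28))
    Q=Q.reshape(-1,3);q=Q[(np.hypot(Q[:,0]-563,Q[:,1]+77)<30)&(Q[:,2]>66)&(Q[:,2]<80)][:,:2]
    print(circ(q),len(q))
E
```

```text
clock: 12.95
eef_pos: [563.3, -76.8, 83.1]
eef_rot: [-3.141, -0.0, 1.571]
wrist_force: [-0.1, -0.4, -1.0]
finger_gap: 48.0
finger_force: 18.0
w lid (array([563.3, -76.2, 108. ]), array([57., 48.,  6.]), 4697) st (array([564.6, -67.6,  18.7]), array([77., 61.,  5.]), 1730)
scene st (array([561.2, -77.8,  19.5]), array([75., 77.,  6.]), 192)
(array([562.63155878, -76.79443025]), np.float64(23.248595191298172)) 63
side st (array([562.5, -80.9,  19.7]), array([76., 75.,  6.]), 157)
(array([562.27017912, -79.80013713]), np.float64(21.898800952211293)) 76
```

```bash
python3 -m creep '-0.02 0 0.3 0 0 0;0 0 0.3 0 0 0;0 0 0.3 0 0 0;0 0 0.1 0 0 0;0 0 0.1 0 0 0;0 0 0.1 0 0 0;0 0 0.05 0 0 0;0 0 0.05 0 0 0;0 0 0.05 0 0 0;0 0 0 0 0 0;0 0 0 0 0 0;0 0 0 0 0 0'
```

```text
clock: 14.6
eef_pos: [563.6, -78.0, 29.1]
eef_rot: [3.141, 0.0, 1.571]
wrist_force: [-0.8, -0.9, -1.2]
finger_gap: 47.9
finger_force: 18.0
```

```bash
python3 -m creep '0 0 0.03 0 0 0;0 0 0.02 0 0 0;0 0 0 0 0 0;0 0 0 0 0 0;0 0 0 0 0 0'
```

```text
clock: 15.22
eef_pos: [563.8, -78.0, 28.1]
eef_rot: [3.141, 0.0, 1.571]
wrist_force: [-6.2, 1.3, 10.8]
finger_gap: 48.5
finger_force: 18.0
```

```bash
python3 -m creep '0 0 -0.02 0 0 0;0 0 0 0 0 0;0 0 0 0 0 0;0 0 -0.2 0 0 0;0 0 -0.4 0 0 0;0 0 -0.5 0 0 0;0 0 -0.5 0 0 0;0 0 -0.5 0 0 0;-0.4 -0.4 -0.5 0 0 0;-0.5 -0.5 -0.5 0 0 0;-0.5 -0.5 -0.3 0 0 0;-0.5 -0.5 0 0 0 0;-0.5 -0.44 0 0 0 0;-0.15 0 0 0 0 0;0 0 0 0 0 0;0 0 0 0 0 0;0 0 0 0 0 0' 0
python3 - <<'E'
from m import *
c=manip.camera("wrist");np.savez("pics/w4.npz",**c);P=wpts(c);cv2.imwrite("pics/w4.png",c["color"][...,::-1])
print("tin lid",mid(P,(563,-78),53,0,30,3),"st",mid(P,(563,-78),19.5,28))
print("jar lid",mid(P,(400,-251),36,0,25,3),"st",mid(P,(557,-233),15.5,20))
Q=P.reshape(-1,3);d=np.hypot(Q[:,0]-450,Q[:,1]+98)
for a,b in((38,47),(8,46)):
    q=Q[(d<30)&(Q[:,2]>a)&(Q[:,2]<b)][:,:2].astype(np.float32);print("glue",cv2.minAreaRect(q),len(q))
print("cap",mid(P,(450,-98),74,0,25,3))
E
```

```text
clock: 17.35
eef_pos: [470.3, -179.5, 163.8]
eef_rot: [-3.141, -0.0, 1.572]
wrist_force: [0.2, 0.2, 0.8]
finger_gap: 93.9
finger_force: 0.0
tin lid (array([563.1, -79. ,  53. ]), array([48., 48.,  6.]), 1674) st (array([563.9, -78.1,  18.8]), array([77., 77.,  5.]), 1279)
jar lid (array([ 401.1, -251.4,   35.6]), array([25., 29.,  5.]), 408) st (array([ 558.9, -231.6,   14.9]), array([62., 62.,  6.]), 781)
glue ((452.71136474609375, -95.3825454711914), (15.854439735412598, 23.848426818847656), 43.41642761230469) 102
glue ((452.6323547363281, -95.92506408691406), (22.214868545532227, 30.525562286376953), 45.51203918457031) 359
cap (array([453.1, -95.9,  73.9]), array([8., 8., 5.]), 76)
```

View pics/w4.png

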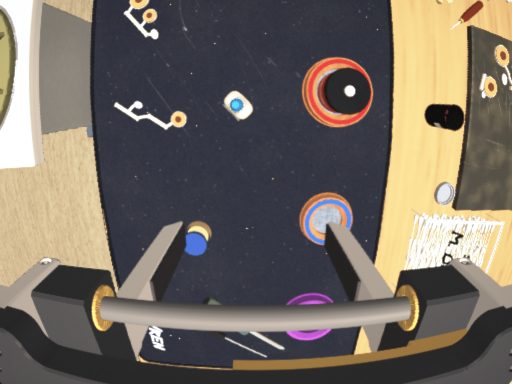

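The wrist view shows the tin seated in the red-ringed stand (337,92), the blue lid at (195,243), the blue-ringed stand at (326,218), and the glue at (237,105). The purple decoy at (310,315) has no part in this. Next is the jar.

```bash
python3 -m creep '-0.5 -0.5 0 0 0 0;-0.5 -0.5 0 0 0 0;-0.5 -0.5 0.2 0 0 0;-0.29 -0.24 0.4 0 0 0;0 0 0.5 0 0 0;0 0 0.5 0 0 0;0 0 0.5 0 0 0;0 0 0.5 0 0 0;0 0 0.5 0 0 0;0 0 0.4 0 0 0;0 0 0.26 0 0 0;0 0 0 0 0 0;0 0 0 0 0 0'
python3 -m creep '0 0 0 0 0 0;0 0 0 0 0 0;0 0 0 0 0 0;0 0 0 0 0 0;0 0 0 0 0 0;0 0 0 0 0 0;0 0 0 0 0 0' 0.74 15
```

```text
clock: 19.02
eef_pos: [400.7, -251.8, 14.0]
eef_rot: [3.141, 0.0, 1.571]
wrist_force: [0.4, -0.7, 1.0]
finger_gap: 93.8
finger_force: 0.0
clock: 19.9
eef_pos: [400.4, -251.6, 13.4]
eef_rot: [-3.142, -0.0, 1.571]
wrist_force: [-0.4, -1.2, 0.0]
finger_gap: 30.2
finger_force: 15.0
```

```bash
python3 -m creep '0 0 -0.15 0 0 0;0 0 -0.3 0 0 0;0 0 -0.4 0 0 0;0 0.2 -0.4 0 0 0;0.1 0.45 0 0 0 0;0.1 0.5 0 0 0 0;0.1 0.5 0 0 0 0;0.1 0.5 0 0 0 0;0.08 0.5 0 0 0 0;0 0.5 0 0 0 0;0 0.5 0 0 0 0;0 0.3 0 0 0 0;0 0 0 0 0 0;0 0 0 0 0 0;0 0 0 0 0 0' 0.76 15
python3 - <<'E'
from m import *
c=manip.camera("wrist");P=wpts(c);print("w lid",mid(P,(558,-232),87,0,15,4),"st",mid(P,(558,-232),15.5,20))
for n in("scene","side"):
    c=manip.camera(n);Q=pts(c)
    if n=="side":cv2.imwrite("pics/side3.png",cv2.resize(c["color"][120:280,200:400,::-1],None,fx=3,fy=3))
    print(n,"st",mid(Q,(557.6,-233),15.5,20))
    Q=Q.reshape(-1,3);q=Q[(np.hypot(Q[:,0]-558,Q[:,1]+233)<18)&(Q[:,2]>54)&(Q[:,2]<66)]
    print(circ(q[:,:2]),len(q),"minz",Q[(np.hypot(Q[:,0]-558,Q[:,1]+233)<18)&(Q[:,2]>25)][:,2].min())
E
```

```text
clock: 21.78
eef_pos: [558.0, -232.5, 63.5]
eef_rot: [-3.142, -0.0, 1.57]
wrist_force: [0.5, -1.1, -0.3]
finger_gap: 30.0
finger_force: 15.0
w lid (array([ 557.9, -232. ,   85.7]), array([29., 29.,  8.]), 1735) st (array([ 559.6, -227.3,   14.6]), array([62., 56.,  5.]), 1659)
scene st (array([ 554.8, -232. ,   15.3]), array([57., 62.,  6.]), 192)
(array([ 554.23223271, -231.64792309]), np.float64(13.436446151750516)) 30 minz 50.174846746148205
side st (array([ 557.4, -235.8,   15.3]), array([61., 63.,  6.]), 187)
(array([ 556.75810593, -240.90789477]), np.float64(8.71451258490006)) 70 minz 49.768986126414234
```

View pics/side3.png

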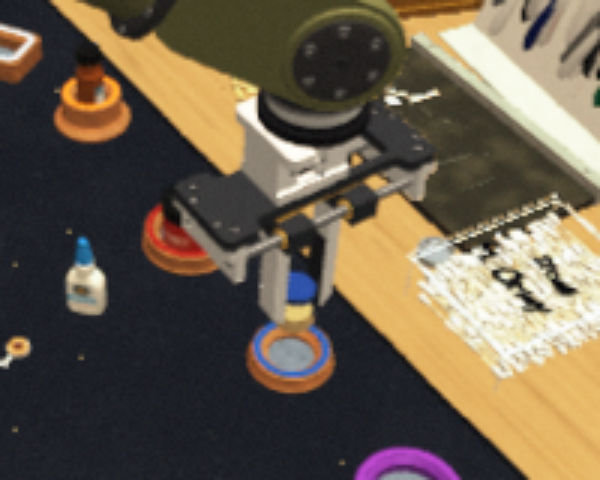

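The side crop shows the jar held level between the fingers (298,300), above the blue-ringed stand (290,355). I'll lower it.

```bash
python3 -m creep '0 0.01 0.3 0 0 0;0 0 0.3 0 0 0;0 0 0.15 0 0 0;0 0 0.1 0 0 0;0 0 0.1 0 0 0;0 0 0.05 0 0 0;0 0 0.05 0 0 0;0 0 0.03 0 0 0;0 0 0 0 0 0;0 0 0 0 0 0;0 0 0 0 0 0'
```

```text
clock: 23.3
eef_pos: [558.8, -232.4, 20.3]
eef_rot: [3.142, 0.0, 1.571]
wrist_force: [0.5, -0.5, -1.3]
finger_gap: 29.8
finger_force: 15.0
```

```bash
python3 -m creep '0 0 0.03 0 0 0;0 0 0.02 0 0 0;0 0 0 0 0 0;0 0 0 0 0 0;0 0 0 0 0 0'
```

```text
clock: 23.92
eef_pos: [558.8, -232.4, 18.4]
eef_rot: [3.142, 0.0, 1.571]
wrist_force: [-2.6, 0.8, 5.8]
finger_gap: 30.2
finger_force: 15.0
```

```bash
python3 -m creep '0 0 -0.02 0 0 0;0 0 0 0 0 0;0 0 0 0 0 0;0 0 -0.2 0 0 0;0 0 -0.4 0 0 0;0 0 -0.5 0 0 0;0 0 -0.5 0 0 0;0 0 -0.5 0 0 0;0.4 -0.4 -0.5 0 0 0;0.5 -0.5 -0.5 0 0 0;0.5 -0.5 -0.5 0 0 0;0.5 -0.5 0 0 0 0;0.5 -0.5 0 0 0 0;0.5 -0.05 0 0 0 0;0.5 0 0 0 0 0;0.15 0 0 0 0 0;0 0 0 0 0 0;0 0 0 0 0 0' 0
python3 - <<'E'
from m import *
c=manip.camera("wrist");np.savez("pics/w5.npz",**c);P=wpts(c);cv2.imwrite("pics/w5.png",c["color"][...,::-1])
Q=P.reshape(-1,3);d=np.hypot(Q[:,0]-452,Q[:,1]+96)
for a,b in((38,47),(8,46)):
    q=Q[(d<30)&(Q[:,2]>a)&(Q[:,2]<b)][:,:2].astype(np.float32);print("glue",cv2.minAreaRect(q),len(q))
print("cap",mid(P,(452,-97),74,0,25,3))
d=np.linalg.norm(P[...,:2]-[452,-97],axis=-1);m=(d<25)&(P[...,2]>4);v,u=np.argwhere(m).mean(0).astype(int);print(u,v)
cv2.imwrite("pics/w5c.png",cv2.resize(c["color"][v-45:v+45,u-45:u+45,::-1],(450,450),interpolation=cv2.INTER_CUBIC))
for n in("scene","side"):
    Q=pts(manip.camera(n)).reshape(-1,3);Q=Q[np.hypot(Q[:,0]-557,Q[:,1]+233)<25];t=Q[Q[:,2]>36];print(n,"jar",Q[:,2].max(),t.mean(0),len(t))
E
```

```text
clock: 26.18
eef_pos: [460.8, -90.9, 163.2]
eef_rot: [3.141, 0.0, 1.57]
wrist_force: [-0.6, 0.2, 0.1]
finger_gap: 94.4
finger_force: 0.0
glue ((453.216796875, -93.08059692382812), (13.424922943115234, 22.968719482421875), 63.73069763183594) 96
glue ((451.7105407714844, -95.21612548828125), (21.641517639160156, 29.922306060791016), 45.93098068237305) 426
cap (array([452.2, -94.9,  73.5]), array([9., 7., 5.]), 65)
245 216
scene jar 44.92563375336863 [ 556.2694888  -232.59797225   41.22849817] 115
side jar 44.10162943105502 [ 556.84969518 -235.20192891   40.6108707 ] 108
```

View pics/w5c.png

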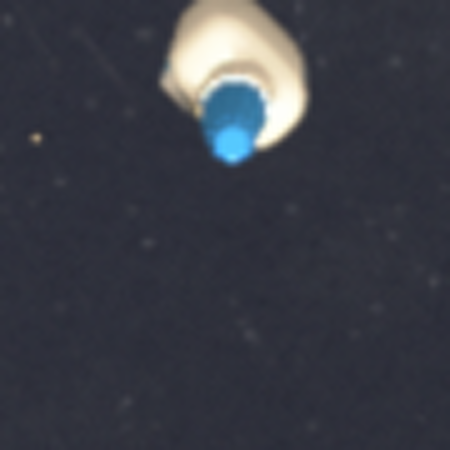

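The crop shows the glue's body with its long axis running upper-left to lower-right and the cap at (232,140), so its flat sides face about +45°. The jar lid now reads 41 mm high above its stand, so it's seated.

```bash
python3 -m creep '-0.13 -0.21 0 0 0 0;0 0 0 0 0 -0.05;0 0 0.1 0 0 -0.05;0 0 0.1 0 0 -0.05;0 0 0.1 0 0 -0.05;0 0 0.1 0 0 -0.05;0 0 0.4 0 0 0;0 0 0.5 0 0 0;0 0 0.5 0 0 0;0 0 0.5 0 0 0;0 0 0.5 0 0 0;0 0 0.45 0 0 0;0 0 0.3 0 0 0;0 0 0 0 0 0;0 0 0 0 0 0'
python3 -m creep '0 0 0 0 0 0;0 0 0 0 0 0;0 0 0 0 0 0;0 0 0 0 0 0;0 0 0 0 0 0;0 0 0 0 0 0;0 0 0 0 0 0;0 0 0 0 0 0;0 0 0 0 0 0' 0.85 12
```

```text
clock: 28.2
eef_pos: [452.6, -95.7, 21.5]
eef_rot: [3.141, 0.001, 2.355]
wrist_force: [-0.1, -0.2, 1.3]
finger_gap: 93.9
finger_force: 0.0
clock: 29.32
eef_pos: [452.3, -95.6, 21.0]
eef_rot: [-3.142, -0.0, 2.356]
wrist_force: [-0.4, 0.1, 0.8]
finger_gap: 20.4
finger_force: 12.0
```

```bash
python3 - <<'E'
from m import *
P=wpts(dict(np.load("pics/w2.npz"))).reshape(-1,3)
q=P[(np.hypot(P[:,0]-543,P[:,1]-241)<50)&(abs(P[:,2]-24.5)<3)][:,:2].astype(np.float32);print(cv2.minAreaRect(q),len(q))
E
python3 -m creep '0 0 -0.2 0 0 0;0 0 -0.5 0 0 0;0 0 -0.5 0 0 0;0 0 -0.5 0 0 0;0.3 0.3 -0.05 0 0 0;0.4 0.5 0 0 0 0;0.4 0.6 0 0 0 0;0.4 0.6 0 0 0 0;0.4 0.7 0 0 0 0;0.4 0.7 0 0 0 0;0.4 0.7 0 0 0 0;0.4 0.7 0 0 0 0;0.4 0.7 0 0 0 0;0.4 0.7 0 0 0 0;0.3 0.7 0 0 0 0;0.13 0.4 0 0 0 0;0 0.28 0 0 0 0;0 0 0 0 0 0.033;0 0 0 0 0 0.033;0 0 0 0 0 0' 0.85 12
python3 -m creep '0 0 0 0 0 0;0 0 0 0 0 0'
python3 - <<'E'
from m import *
c=manip.camera("wrist");np.savez("pics/w6.npz",**c);P=wpts(c);cv2.imwrite("pics/w6.png",c["color"][...,::-1])
for n in("scene","side"):
    c=manip.camera(n);Q=pts(c).reshape(-1,3)
    d=np.hypot(Q[:,0]-544,Q[:,1]-241)
    print(n,"block",cv2.minAreaRect(Q[(d<50)&(abs(Q[:,2]-25)<3)][:,:2].astype(np.float32)))
    q=Q[(d<22)&(Q[:,2]>72)&(Q[:,2]<90)][:,:2];print("glue",cv2.minAreaRect(q.astype(np.float32)),len(q))
    if n=="side":cv2.imwrite("pics/side4.png",cv2.resize(c["color"][60:200,130:310,::-1],None,fx=3,fy=3))
E
```

```text
((544.23046875, 242.6529541015625), (55.87399673461914, 66.50062561035156), 33.18793487548828) 1776
clock: 31.82
eef_pos: [544.0, 241.3, 90.6]
eef_rot: [-3.141, -0.0, 2.149]
wrist_force: [-0.3, -0.1, -1.1]
finger_gap: 20.9
finger_force: 12.0
clock: 32.08
eef_pos: [544.3, 241.2, 91.0]
eef_rot: [-3.142, -0.0, 2.15]
wrist_force: [-0.6, 0.2, -0.7]
finger_gap: 20.5
finger_force: 12.0
scene block ((542.2782592773438, 242.6514892578125), (56.587684631347656, 65.8630142211914), 32.100914001464844)
glue ((538.078369140625, 234.11053466796875), (11.92961597442627, 30.74785804748535), 52.80636978149414) 60
side block ((543.7118530273438, 237.96542358398438), (58.462677001953125, 67.53308868408203), 31.13481903076172)
glue ((539.30859375, 232.16482543945312), (12.906579971313477, 31.372339248657227), 56.145565032958984) 51
```

View pics/side4.png

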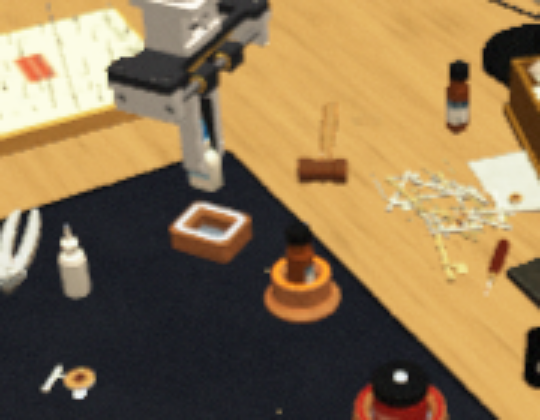

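The side crop shows the glue held upright at (205,160), above the white-ringed block (210,230). The oil bottle (298,255) and the tin (400,395) are both seated. I'll lower it.

```bash
python3 -m creep '0.01 0 0.3 0 0 0;0 0 0.3 0 0 0;0 0 0.3 0 0 0;0 0 0.2 0 0 0;0 0 0.1 0 0 0;0 0 0.1 0 0 0;0 0 0.1 0 0 0;0 0 0.05 0 0 0;0 0 0.05 0 0 0;0 0 0.04 0 0 0;0 0 0 0 0 0;0 0 0 0 0 0;0 0 0 0 0 0'
```

```text
clock: 33.85
eef_pos: [544.1, 241.6, 29.5]
eef_rot: [3.141, 0.0, 2.149]
wrist_force: [0.5, -0.2, -1.0]
finger_gap: 20.4
finger_force: 12.0
```

```bash
python3 -m creep '0 0 0.03 0 0 0;0 0 0.03 0 0 0;0 0 0 0 0 0;0 0 0 0 0 0;0 0 0 0 0 0'
```

```text
clock: 34.48
eef_pos: [544.1, 241.6, 27.1]
eef_rot: [3.142, 0.0, 2.149]
wrist_force: [-0.2, 0.3, 1.3]
finger_gap: 20.2
finger_force: 12.0
```

```bash
python3 -m creep '0 0 0 0 0 0;0 0 0 0 0 0;0 0 0 0 0 0;0 0 -0.2 0 0 0;0 0 -0.4 0 0 0;0 0 -0.5 0 0 0;0 0 -0.5 0 0 0;0 0 -0.5 0 0 0;0 0 -0.5 0 0 0;0 0 -0.5 0 0 0;0 0 -0.5 0 0 0;-0.5 -0.5 0 0 0 0;-0.5 -0.5 0 0 0 0;-0.5 -0.5 0 0 0 0;-0.5 -0.5 0 0 0 0;-0.5 -0.5 0 0 0 0;0 0 0 0 0 0;0 0 0 0 0 0;0 0 0 0 0 0' 0
python3 - <<'E'
from m import *
c=manip.camera("wrist");P=wpts(c);cv2.imwrite("pics/w7.png",c["color"][...,::-1])
print("gluecap w",mid(P,(544,241),80,0,20,3),mid(P,(574,112),86,0,20,4))
for n in("scene","side"):
    c=manip.camera(n);Q=pts(c).reshape(-1,3)
    cv2.imwrite("pics/%s5.png"%n,cv2.resize(c["color"][...,::-1],(768,576),interpolation=cv2.INTER_CUBIC))
    for k,xy in dict(glue=(544,241),oil=(574,112),tin=(563,-78),jar=(558,-233),drop=(397,240),can=(702,-95)).items():
        q=Q[np.hypot(Q[:,0]-xy[0],Q[:,1]-xy[1])<20];t=q[:,2].max();print(n,k,t.round(1),q[q[:,2]>t-5].mean(0).round(1))
E
```

```text
clock: 36.85
eef_pos: [515.1, 104.0, 171.3]
eef_rot: [3.141, 0.0, 2.15]
wrist_force: [-0.1, 1.1, 0.3]
finger_gap: 94.0
finger_force: 0.0
gluecap w (array([543.6, 240.9,  79.7]), array([7., 7., 5.]), 53) (array([574. , 112.5,  85.1]), array([23., 23.,  6.]), 417)
scene glue 82.4 [542.9 240.5  79.4]
scene oil 312.6 [586.7 113.5 310.8]
scene tin 58.3 [562.8 -78.6  54.4]
scene jar 43.7 [ 557.1 -232.3   41.4]
scene drop 78.3 [398.3 238.2  76.2]
scene can 47.8 [702.  -94.5  45. ]
side glue 51.4 [539.1 234.6  48.8]
side oil 312.8 [575.2 116.8 310.6]
side tin 58.0 [564.7 -78.5  54.4]
side jar 44.8 [ 558.1 -234.7   41.5]
side drop 76.6 [398.2 235.5  74.4]
side can 46.1 [701.7 -97.4  43.9]
```

View pics/scene5.png

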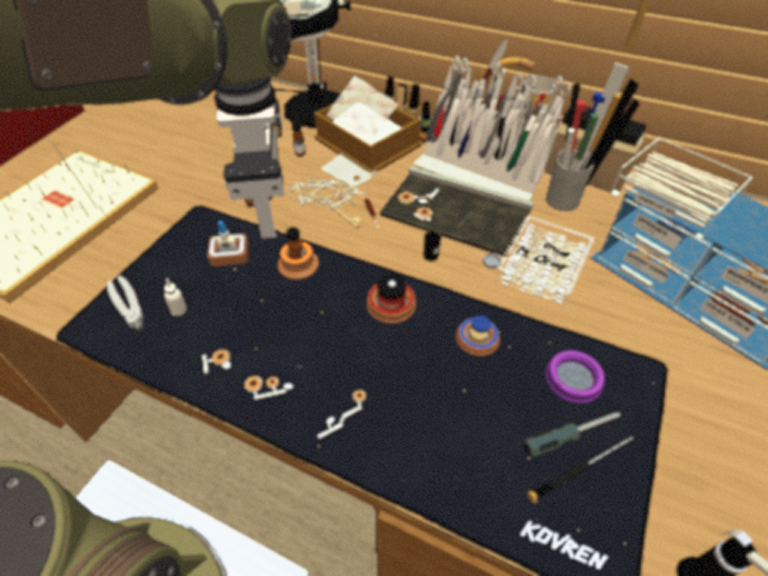

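View pics/side5.png

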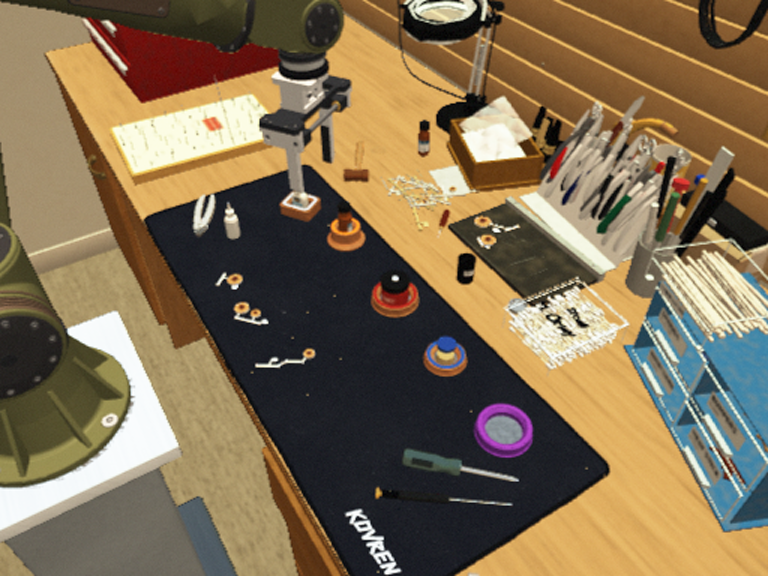

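Both pictures show all four containers upright in their own stands: in the scene view the glue is at (227,240), the oil at (295,250), the tin at (391,292) and the jar at (480,330). The dropper (173,298) and black can (431,246) haven't moved, and the gripper is clear of everything, so I'll hand in.

```bash
python3 -c "
from cell import manip
print(manip.sign_off())"
```

```text
the job is handed in; nothing more can be done
None
```

The job is handed in: in the last camera check all four containers stood upright and released in their own stands, and the dropper and black can had not moved, but the sign-off gave no pass/fail result.

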